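# Close the vial lids with one sweep of a fingertip

### The arm

A 6-joint arm with a two-finger parallel gripper is mounted at the origin on a cart in front of the work surface, level with it; the furniture and walls round the work are solid. World frame = base frame: x ahead of the robot, y to its left, z up, the work surface at z = 0. Lengths are in m, angles in rad, forces in N, time in s.
With the tool pointing down it reaches from about 0.4 to 0.825 m from the base axis. Payload 7 kg.
Tool frame: the origin (TCP) lies midway between the tips of the shut fingers; the grasp point (between the pads) lies 19 mm behind it (env.hold_point_z is the distance from the TCP to the grasp point, in m); z points along the fingers, y is the line along which they close (so a half turn about z gives the same grasp; the last joint's range is limited). The gripper opens to 85 mm and grips with 20 to 120 N. Pads are 22 mm wide; open, the fingers measure 114 mm over their backs; the gripper's body (76 mm by 85 mm) begins 54 mm behind the grasp point. The pads swing forward as they close: fully open they stand 13 mm farther back than shut.
Start: joints at [1.479, 0.359, 0.012, 0, -1.224, -0.288], TCP at [0.25, 0.627, 0.231] pointing down, gripper open.
Joint ranges: [-3.07, 3.07], [-1.43, 2.12], [-1.02, 1.25], [-3.03, 1.67], [-3.05, -0], [-3.03, 3.03]. Speed limits (rad/s): [2.39, 2.39, 3.01, 3.14, 3.14, 3.14].

### API

Orientations are given as a unit quaternion [w, x, y, z].
In Python, from plant import env gives the robot as it stands.
- The arm moves only by the tool move_arm, never from a script. Its argument "commands" is a list that holds one entry, the list of rows, each a list of 6 numbers: the shift along the tool's x, y, z as a fraction of full scale, then the turn, a rotation vector about the tool's x, y, z as a fraction of full scale. A call has 1 to 12 rows; each row shifts and turns the commanded pose from where the row before left it, along the tool's axes as they then stand; what a row does not reach is not made up. Full scale, the value 1, is 0.025 m for a shift and 0.12 rad for a turn. A row lasts 1/10 s, in which the tool goes at most 50 mm and 8.59 degrees, less where a joint would pass 70% of its speed; a pose out of reach is approached as far as the arm can. A call with a number of a shift or a turn outside -1 to 1 is refused whole. A call with a gripper value outside its range is refused whole. "claw" is the finger opening in mm, from 0 to 85.4, set as the call begins (left out, the last holds). The fingers move at their own pace and stop on an object; "squeeze" is the grip in N (left out, the last holds). Time passes only in rows, so rows that do not move let the fingers close. It gives the time, the measured TCP pose, the force, the opening and the grip force at its end, in the units of the state.
- env.read_state(): the state, without advancing time (a new reading comes with each control period).
- env.camera(name): name is "scene" or "top" or "wrist"; returns a dict with "frame" (400x640x3 uint8, red, green, blue), "fx", "fy", "cx", "cy" (pixels), "R" (3x3) and "t" (3): a world point X has camera coordinates R X + t; the wrist camera has in their place "T_tool_cam" (4x4, takes a point from camera to tool coordinates, whose origin is the TCP and whose axes are the flange's). Camera axes: x right, y down, z forward; pixel columns grow to the right and rows downward; lengths in m; the calibration is good to about 2 mm. A picture is of the moment at which its call begins: read the wrist's pose just before it. There is no depth.
- env.sign_off(): hands the job in; it is judged then, once.
The state is a dict: "t": time; "joint_pos": joint angles; "qvel": joint speeds; "effort": joint torques, N m; "eef_pos": TCP position; "tool_rot": TCP orientation; "contact_force": force on the tool from outside, world axes, zero at the start; "torque": the same for the moment, N m; "gripper_width": opening from 0.0 (shut) to 1.0 (fully open); "gripper_force": force on a finger pad.
Only numpy, scipy, OpenCV 4.12 (cv2) and the standard library are available. Lean on these libraries where they do the work, as an engineer would, in place of code of your own. Each camera call takes 0.05 s, during which the arm holds its last target. There are 200 camera calls.

### The job

The five vials in the curved rack stand with their flip lids up: fold them all shut and flat by running closed fingertips lightly along the row in one low sweep, one lid after the other, beginning with lid 1 at the left end as the robot sees it, from the hinged back of the lids. From the first lid to the last keep the fingertips no more than about 3 cm above the closed lids, grip and lift nothing, leave the rack where it stands and do not disturb the jar, glass and weight beside it; then take the hand clear.

Things in the scene. Friction and masses are not known exactly. Their poses are not given: they have to be found in the camera images.
- rack: loose grey rack, 0.9 kg, a curved strip 210 mm long, 46 mm wide, 45 mm high without lids, with five vials 22 mm across in a row on an arc of 130 mm radius, 40 mm apart. Origin on the bench under the third vial; z up; lid 1 at the +y end, lid 5 at the -y end, both ends bending towards -x: vial centres at x, y = (-24, 75), (-6, 39), (0, 0), (-6, -39), (-24, -75) mm
- row_middle (a point): on the rack, the middle of the third lid's upper face when that lid is closed, 49 mm above the bench; fingertips that pass 1 to 4 mm above this level fold the lids shut, below it they butt against the hinges and push the rack along
- lid1_seat (a point): fixed point on the rack: where the middle of lid 1's upper face lies when the lid is closed, over the axis of vial 1, 49 mm above the bench (all closed lids are level with one another, nothing else on the rack is higher)
- lid1_hinge (a point): fixed point on the rack: middle of the hinge of lid 1, 47.5 mm above the bench, 14.5 mm from lid1_seat on the side of the lid 1 end of the row; the hinge line runs across the row
- lid2_seat (a point): fixed point on the rack: where the middle of lid 2's upper face lies when the lid is closed, over the axis of vial 2, 49 mm above the bench (all closed lids are level with one another, nothing else on the rack is higher)
- lid2_hinge (a point): fixed point on the rack: middle of the hinge of lid 2, 47.5 mm above the bench, 14.5 mm from lid2_seat on the side of the lid 1 end of the row; the hinge line runs across the row
- lid3_seat (a point): fixed point on the rack: where the middle of lid 3's upper face lies when the lid is closed, over the axis of vial 3, 49 mm above the bench (all closed lids are level with one another, nothing else on the rack is higher)
- lid3_hinge (a point): fixed point on the rack: middle of the hinge of lid 3, 47.5 mm above the bench, 14.5 mm from lid3_seat on the side of the lid 1 end of the row; the hinge line runs across the row
- lid4_seat (a point): fixed point on the rack: where the middle of lid 4's upper face lies when the lid is closed, over the axis of vial 4, 49 mm above the bench (all closed lids are level with one another, nothing else on the rack is higher)
- lid4_hinge (a point): fixed point on the rack: middle of the hinge of lid 4, 47.5 mm above the bench, 14.5 mm from lid4_seat on the side of the lid 1 end of the row; the hinge line runs across the row
- lid5_seat (a point): fixed point on the rack: where the middle of lid 5's upper face lies when the lid is closed, over the axis of vial 5, 49 mm above the bench (all closed lids are level with one another, nothing else on the rack is higher)
- lid5_hinge (a point): fixed point on the rack: middle of the hinge of lid 5, 47.5 mm above the bench, 14.5 mm from lid5_seat on the side of the lid 1 end of the row; the hinge line runs across the row
- lid1 (a joint): opening angle of lid 1, rad: 0 closed and level, 1.57 upright, stop at 2.1. White disc 26 mm across, 3 mm thick, front lip 30.5 mm from the hinge. Starts at 1.25 to 1.75, stays at any angle by weak hinge friction (0.007 N m, under 1 N at its middle), and closes as its front swings down towards the lid 5 end of the row
- lid2 (a joint): opening angle of lid 2, rad: 0 closed and level, 1.57 upright, stop at 2.1. White disc 26 mm across, 3 mm thick, front lip 30.5 mm from the hinge. Starts at 1.25 to 1.75, stays at any angle by weak hinge friction (0.007 N m, under 1 N at its middle), and closes as its front swings down towards the lid 5 end of the row
- lid3 (a joint): opening angle of lid 3, rad: 0 closed and level, 1.57 upright, stop at 2.1. White disc 26 mm across, 3 mm thick, front lip 30.5 mm from the hinge. Starts at 1.25 to 1.75, stays at any angle by weak hinge friction (0.007 N m, under 1 N at its middle), and closes as its front swings down towards the lid 5 end of the row
- lid4 (a joint): opening angle of lid 4, rad: 0 closed and level, 1.57 upright, stop at 2.1. White disc 26 mm across, 3 mm thick, front lip 30.5 mm from the hinge. Starts at 1.25 to 1.75, stays at any angle by weak hinge friction (0.007 N m, under 1 N at its middle), and closes as its front swings down towards the lid 5 end of the row
- lid5 (a joint): opening angle of lid 5, rad: 0 closed and level, 1.57 upright, stop at 2.1. White disc 26 mm across, 3 mm thick, front lip 30.5 mm from the hinge. Starts at 1.25 to 1.75, stays at any angle by weak hinge friction (0.007 N m, under 1 N at its middle), and closes as its front swings down towards the lid 5 end of the row
- jar: loose bystander: small capped jar, 42 mm across, 62 mm high, behind the rack; origin under its middle
- glass: loose bystander: small weighing glass, 36 mm across, 55 mm high, behind the rack; origin under its middle
- weight: loose bystander: calibration weight with a knob, 22 mm across, 32 mm high, in front of the rack inside its curve; origin under its middle

How it is judged:
On the way, in this order (a step that is already met when the one before it is completed fails the run):
1. lid 1 is folded shut (those after it still open) (value of joint lid1 below 0.2 rad), for 0.05 s.
2. lid 2 is folded shut (those after it still open) (value of joint lid2 below 0.2 rad), for 0.05 s.
3. lid 3 is folded shut (those after it still open) (value of joint lid3 below 0.2 rad), for 0.05 s.
4. lid 4 is folded shut (those after it still open) (value of joint lid4 below 0.2 rad), for 0.05 s.
5. lid 5 is folded shut (value of joint lid5 below 0.2 rad), for 0.05 s.
At the end, for the whole second after the job is handed in: all five lids are within 0.2 rad of closed (front edge no more than about 6 mm up), the rack stands level and at rest within 20 mm of where it was, and the jar, glass and weight are within 20 mm of where they were (value of joint each of lid1, lid2, lid3, lid4, lid5 below 0.2 rad and distance of each of rack, jar, glass, weight from where it was at the start of the episode below 0.02 m and angle between rack's own z axis and vertical below 0.05 rad and linear speed of rack below 0.01 m/s); the robot touches nothing.
It fails at once if the rack is pushed more than 20 mm (distance of rack from where it was at the start of the episode above 0.02 m).
It fails at once if the rack is lifted more than 8 mm or tipped (height (world z) of rack above 0.008 m or angle between rack's own z axis and vertical above 0.12 rad).
It fails at once if between the first lid and the last the fingertips rise more than about 4 cm above the closed lids (the grasp point more than 108 mm above the rack's foot) (value of joint lid1 below 0.2 rad and value of joint lid5 above 0.2 rad and z of the grasp point in the frame of rack above 0.108 m).
It fails at once if the fingers press on the rack or its lids with more than 30 N (contact force between the fingers and rack above 30 N).
It fails at once if the jar, the glass or the weight is shifted more than 20 mm (distance of any of jar, glass, weight from where it was at the start of the episode above 0.02 m).
It also fails if it takes over 42 s, if anything falls off the work surface, if the arm or the gripper's body presses on something with over 40 N, if the wrist force passes 120 N, or if a joint passes its speed limit or range.

## Working session

There is one attempt and no reset: what is moved stays moved. The work goes in short steps, Python scripts to look and compute and a tool call to move; the robot and the scene stay as the last step left them, time stands still between calls to the robot, and variables do not carry over. Pictures are saved under pics/ and viewed, at most 10 in all, crops included, and the job is handed in when it is done.

Besides the shell and the picture viewer there is one more tool, called after "Call:" by a JSON object that holds its "fn" and its "kwargs", one argument or row to a line. move_arm: Moves the arm, as the interface text tells. Shift numbers are shares of 0.025 m and turn numbers shares of 0.12 rad, none past 1 either way. Its arguments: {"type":"object","properties":{"commands":{"type":"array","items":{"type":"array","items":{"type":"array","items":{"type":"number","minimum":-1,"maximum":1}}}},"claw":{"type":"number"},"squeeze":{"type":"number"}},"required":["commands"]}

```bash
mkdir -p pics
python3 - <<'E'
from plant import env
import cv2,numpy as np,pickle
s=env.read_state();print(s, env.hold_point_z)
d={}
for n in("top","scene"):
    c=env.camera(n);d[n]=c;cv2.imwrite(f"pics/{n}0.png",c["frame"][...,::-1])
    print(n,c["fx"],c["cx"],c["cy"],c["R"],c["t"])
pickle.dump(d,open("cams.pkl","wb"))
E
```

```text
{'t': 0.0, 'joint_pos': array([ 1.47908637e+00,  3.59368291e-01,  1.10592846e-02, -3.36594637e-04,
       -1.22407099e+00, -2.88153278e-01]), 'qvel': array([ 2.86620993e-04, -1.29154796e-03,  1.37109848e-03, -4.59475939e-05,
       -1.20632386e-03,  1.77072368e-03]), 'effort': array([ 2.43380171e-03, -5.83318734e+01,  2.93418485e+01,  6.93671778e+00,
       -5.97499122e-03, -2.29040518e-05]), 'eef_pos': array([0.2501039 , 0.62644835, 0.23037832]), 'tool_rot': array([ 8.03533225e-04,  9.82006005e-01, -1.88847965e-01, -7.98239158e-05]), 'contact_force': array([ 0.19205479, -0.83165458, -0.37040042]), 'torque': array([-0.01503205, -0.00140269,  0.01811743]), 'gripper_force': 0.0, 'gripper_width': 1.0044908927265765} 0.0187
top 441.5839207634656 311.82795716159507 205.078568179165 [[ 0.02016733 -0.99979491 -0.00184758]
 [-0.98141549 -0.0194438  -0.19090722]
 [ 0.19083214  0.00566333 -0.98160635]] [0.03471919 0.59750907 0.80739724]
scene 442.8765203758195 318.5324415159703 200.46481204556187 [[ 0.89846925 -0.43897158 -0.00754727]
 [-0.22990053 -0.45576682 -0.85989671]
 [ 0.37403042  0.77432587 -0.51041227]] [-0.49970571  0.19357432  0.64738174]
```

View pics/top0.png

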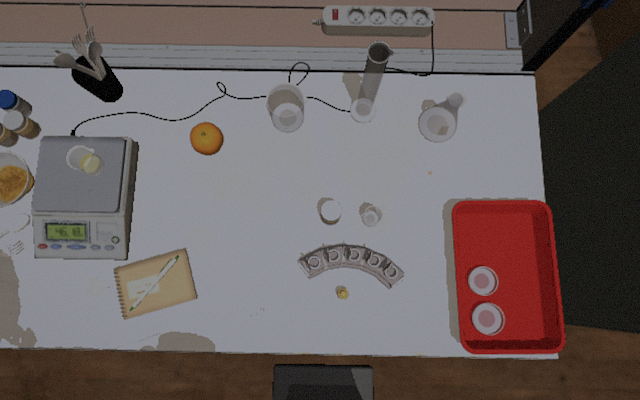

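View pics/scene0.png

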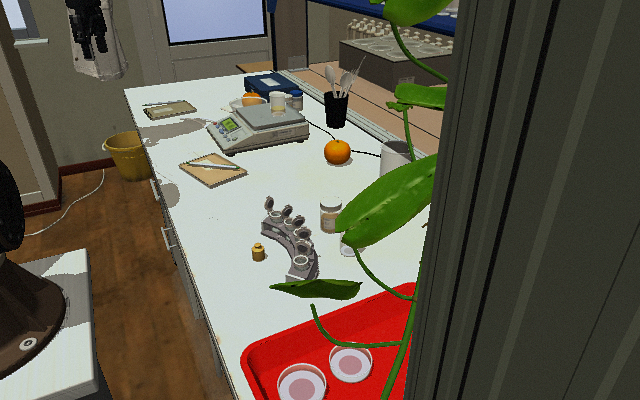

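Run:
```python
import cv2,pickle
d=pickle.load(open("cams.pkl","rb"))
f=d["top"]["frame"][190:310,280:420,::-1]
g=d["scene"]["frame"][180:300,240:380,::-1]
cv2.imwrite("pics/c1.png",cv2.resize(f,None,fx=5,fy=5,interpolation=cv2.INTER_CUBIC))
cv2.imwrite("pics/c2.png",cv2.resize(g,None,fx=5,fy=5,interpolation=cv2.INTER_CUBIC))
```

```text
(no output)
```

View pics/c1.png

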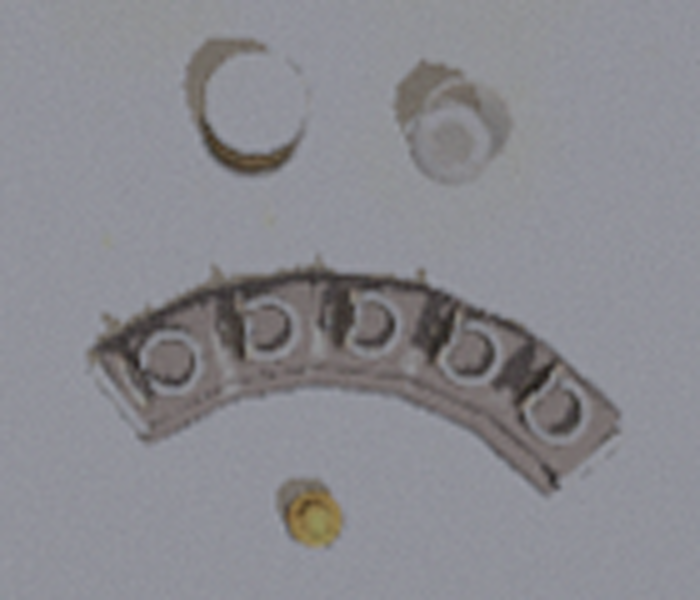

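View pics/c2.png

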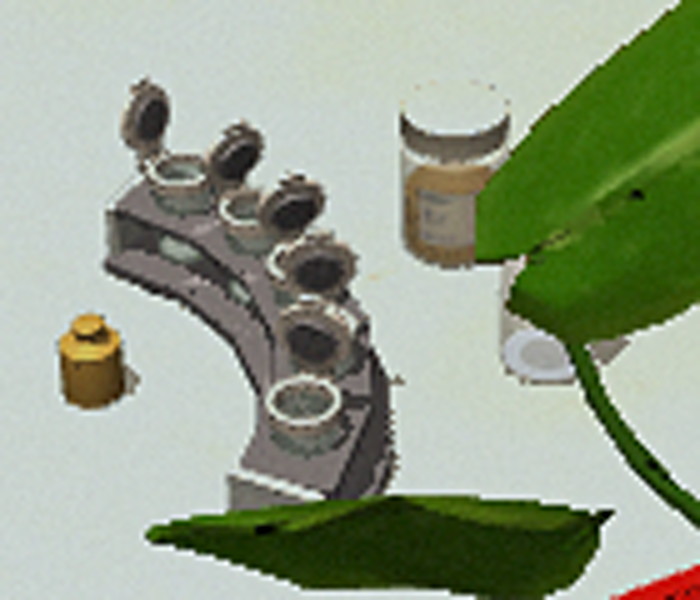

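```bash
cat > h.py <<'E'
import numpy as np
def ray(c,px,z):
    d=np.array([(px[0]-c["cx"])/c["fx"],(px[1]-c["cy"])/c["fy"],1.]);R=np.array(c["R"]);t=np.array(c["t"]).ravel()
    o=-R.T@t;d=R.T@d;return o+d*(z-o[2])/d[2]
V=np.array([(-24,75),(-6,39),(0,0),(-6,-39),(-24,-75)])/1e3
def fit(P):
    a,b=V.mean(0),P.mean(0);U,S,W=np.linalg.svd((V-a).T@(P-b));Q=W.T@U.T
    return Q,b-Q@a
E
python3 - <<'E'
import pickle,numpy as np
from h import *
d=pickle.load(open("cams.pkl","rb"))
def go(n,off,pts,z):return np.array([ray(d[n],(off[0]+p[0]/5,off[1]+p[1]/5),z)[:2] for p in pts])
P=go("top",(279.6,189.6),[(170,358),(267,328),(370,322),(469,348),(556,405)],.046)
Q,t=fit(P);print("P",P);print("det",np.linalg.det(Q),"yaw",np.degrees(np.arctan2(Q[1,0],Q[0,0])),"t",t);print("res mm",(P-(V@Q.T+t))*1e3)
S=go("scene",(239.6,179.6),[(181,171),(304,400)],.046);print("scene v1,v5",S, (V@Q.T+t)[[0,4]])
print("jar,glass,weight",go("top",(279.6,189.6),[(256,101)],.062),go("top",(279.6,189.6),[(447,140)],.0),go("top",(279.6,189.6),[(316,515)],.032))
E
```

```text
P [[ 0.48825735  0.04105581]
 [ 0.50059781  0.00360315]
 [ 0.50372365 -0.03639332]
 [ 0.49443593 -0.0747899 ]
 [ 0.47321704 -0.10820303]]
det 1.0000000000000004 yaw -5.531507530782711 t [ 0.50399048 -0.03610218]
res mm [[ 0.92563279  0.19379765]
 [-1.17993612  0.30857503]
 [-0.26683311 -0.29113871]
 [ 0.17684753 -0.44769543]
 [ 0.3442889   0.23646146]]
scene v1,v5 [[ 0.48543205  0.03791625]
 [ 0.4706589  -0.10908939]] [[ 0.48733172  0.04086201]
 [ 0.47287275 -0.10843949]]
jar,glass,weight [[0.58721941 0.00955845]] [[ 0.5837242  -0.07242657]] [[ 0.42968076 -0.01684882]]
```

Call:
{"fn": "move_arm", "kwargs": {
  "commands": [
    [[0.65, 0.71, 0, 0, 0, 0], [0.65, 0.71, 0, 0, 0, 0], [0.65, 0.71, 0, 0, 0, 0], [0.65, 0.71, 0, 0, 0, 0], [0.65, 0.71, 0, 0, 0, 0], [0.65, 0.71, 0, 0, 0, 0], [0.65, 0.71, 0, 0, 0, 0], [0.65, 0.71, 0, 0, 0, 0], [0.65, 0.71, 0, 0, 0, 0], [0.65, 0.71, 0, 0, 0, 0], [0.65, 0.71, 0, 0, 0, 0], [0.65, 0.71, 0, 0, 0, 0]]
  ],
  "claw": 0,
  "squeeze": 20
}}

```text
t: 1.3
eef_pos: [0.3528, 0.3551, 0.2312]
tool_rot: [0.0, 0.982, -0.189, -0.0]
contact_force: [0.1, -0.5, 0.1]
gripper_width: -0.005
gripper_force: 0.0
```

Call:
{"fn": "move_arm", "kwargs": {
  "commands": [
    [[0.65, 0.71, 0, 0, 0, 0], [0.65, 0.71, 0, 0, 0, 0], [0.65, 0.71, 0, 0, 0, 0], [0.65, 0.71, 0, 0, 0, 0], [0.65, 0.71, 0, 0, 0, 0], [0.65, 0.71, 0, 0, 0, 0], [0.65, 0.71, 0, 0, 0, 0], [0.65, 0.71, 0, 0, 0, 0], [0.65, 0.71, 0, 0, 0, 0], [0.65, 0.71, 0, 0, 0, 0], [0.65, 0.71, 0, 0, 0, 0], [0, 0, 0, 0, 0, 0]]
  ]
}}

```text
t: 2.5
eef_pos: [0.4462, 0.1067, 0.2312]
tool_rot: [0.0, 0.982, -0.19, -0.0]
contact_force: [0.3, 0.4, 0.4]
gripper_width: 0.001
gripper_force: 0.0
```

Call:
{"fn": "move_arm", "kwargs": {
  "commands": [
    [[0, 0, 0, 0, 0, -0.92], [0, 0, 0, 0, 0, -0.92], [0, 0, 0, 0, 0, -0.92], [0, 0, 0, 0, 0, -0.92], [0, 0, 0, 0, 0, -0.92], [0, 0, 0, 0, 0, -0.92], [0, 0, 0, 0, 0, -0.92], [0, 0, 0, 0, 0, -0.92], [0, 0, 0, 0, 0, -0.9], [0, 0, 0, 0, 0, 0], [0, 0, 0, 0, 0, 0]]
  ]
}}

```text
t: 3.6
eef_pos: [0.4458, 0.1091, 0.2313]
tool_rot: [-0.0, 0.954, 0.3, 0.0]
contact_force: [-0.5, -0.3, -0.0]
gripper_width: -0.005
gripper_force: 0.0
```

```bash
cat > s.py <<'E'
from plant import env
import numpy as np
from scipy.spatial.transform import Rotation as R
s=env.read_state();q=s["tool_rot"];M=R.from_quat(q[[1,2,3,0]]).as_matrix();p=s["eef_pos"]
print("t",s["t"],"p",p,"ydir",np.degrees(np.arctan2(M[1,1],M[0,1])),"z",M[:,2],"j",s["joint_pos"].round(2),"F",s["contact_force"],s["gripper_width"])
S=np.array([.4545,.0867,.052]);print("to S in tool units",M.T@(S-p)/.025)
E
python3 s.py
python3 - <<'E'
from plant import env
import cv2
c=env.camera("wrist");cv2.imwrite("pics/w1.png",c["frame"][...,::-1]);print(c["T_tool_cam"],c["fx"])
E
```

```text
t 3.6 p [0.44583291 0.10909073 0.23127772] ydir -55.143756292359015 z [-2.01967755e-05  8.78231639e-05 -9.99999996e-01] j [ 0.67 -0.01 -0.44 -0.   -1.13  1.51] F [-0.47894415 -0.31795412 -0.03164287] -0.004601374887784948
to S in tool units [-0.22762593  0.93367881  7.17102298]
[[ 5.86857228e-04 -9.49635012e-01 -3.13357622e-01  8.03519173e-02]
 [ 9.99999441e-01  8.33069713e-04 -6.51827986e-04  9.32549915e-04]
 [ 8.80047421e-04 -3.13357064e-01  9.49634970e-01 -1.42424771e-01]
 [ 0.00000000e+00  0.00000000e+00  0.00000000e+00  1.00000000e+00]] 316.4417077321408
```

View pics/w1.png

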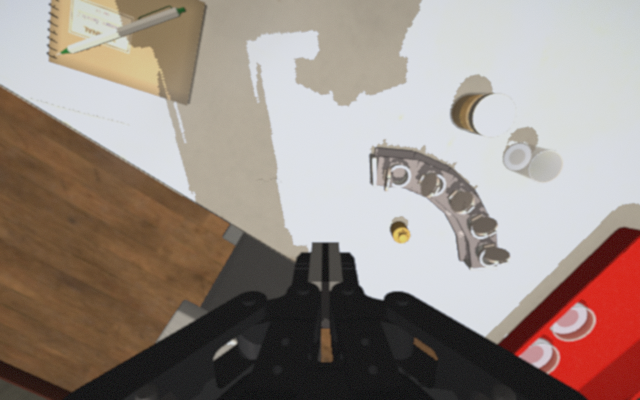

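The wrist view shows the shut fingertips at about (325,245), vial 1's mouth at (400,174) and the rest of the arc running down to vial 5 at about (495,253). The weight is at (400,232). I'll check the rack pose against this view.

Run:
```python
from plant import env
import cv2,numpy as np
from scipy.spatial.transform import Rotation as R
from h import *
s=env.read_state();M=np.eye(4);M[:3,:3]=R.from_quat(s["tool_rot"][[1,2,3,0]]).as_matrix();M[:3,3]=s["eef_pos"]
c=env.camera("wrist");I=np.linalg.inv(M@c["T_tool_cam"]);c["R"]=I[:3,:3];c["t"]=I[:3,3]
cv2.imwrite("pics/w2.png",cv2.resize(c["frame"][130:280,350:520,::-1],None,fx=4,fy=4,interpolation=2))
print("v1",ray(c,(400,174),.046),"weight",ray(c,(401,236),.02))
yaw=np.radians(-5.5);Q=np.array([[np.cos(yaw),-np.sin(yaw)],[np.sin(yaw),np.cos(yaw)]])
for p in V@Q.T+[.503,-.037]:
    x=c["R"]@[*p,.046]+c["t"];u=x[:2]/x[2]*[c["fx"],c["fy"]]+[c["cx"],c["cy"]];print(p,u,(u-[350,130])*4)
```

```text
v1 [0.48895866 0.04070942 0.046     ] weight [ 0.42677067 -0.01899998  0.02      ]
[0.48629892 0.03995501] [398.97358929 176.37215987] [195.89435716 185.48863947]
[0.50076561 0.00239553] [434.55834505 185.0222836 ] [338.2333802  220.08913438]
[ 0.503 -0.037] [463.08307583 203.11504495] [452.33230333 292.4601798 ]
[ 0.49328964 -0.07524538] [482.34472182 228.03283964] [529.37888728 392.13135857]
[ 0.47192206 -0.10935442] [490.91169778 257.19656387] [563.64679111 508.78625547]
```

View pics/w2.png

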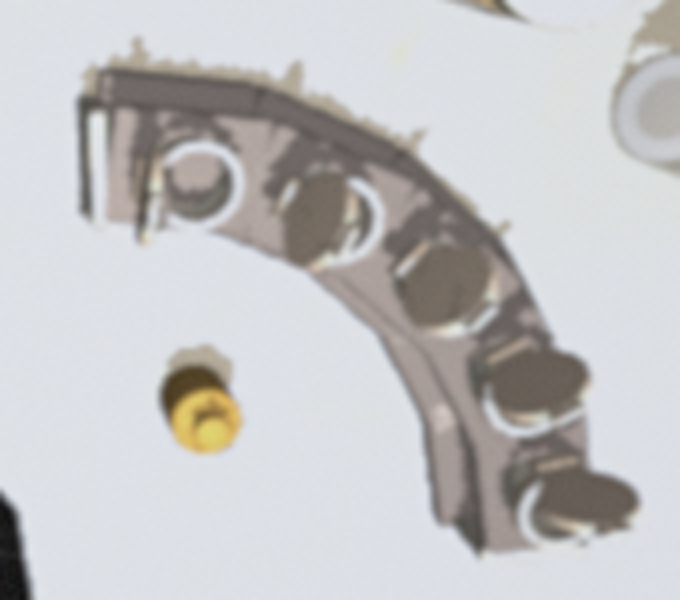

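Call:
{"fn": "move_arm", "kwargs": {
  "commands": [
    [[-0.22, 0.92, 0, 0, 0, 0], [0, 0, 0.9, 0, 0, 0], [0, 0, 0.9, 0, 0, 0], [0, 0, 0.9, 0, 0, 0], [0, 0, 0.9, 0, 0, 0], [0, 0, 0.9, 0, 0, 0], [0, 0, 0.9, 0, 0, 0], [0, 0, 0.9, 0, 0, 0], [0, 0, 0.8, 0, 0, 0], [0, 0, 0, 0, 0, 0], [0, 0, 0, 0, 0, 0], [0, 0, 0, 0, 0, 0]]
  ]
}}

```text
t: 4.9
eef_pos: [0.4554, 0.0876, 0.0548]
tool_rot: [-0.0, 0.954, 0.301, 0.001]
contact_force: [-0.3, 0.3, 0.3]
gripper_width: -0.002
gripper_force: 0.0
```

```bash
python3 s.py
```

```text
t 4.9 p [0.45544071 0.08759434 0.0548426 ] ydir -54.981179624053276 z [ 1.42174695e-03  7.17712890e-04 -9.99998732e-01] j [ 0.62  0.21 -0.67  0.   -0.68  1.57] F [-0.26886062  0.29340501  0.27129122] -0.0017476613959293485
to S in tool units [-0.05152385  0.00767833  0.11362473]
```

Call:
{"fn": "move_arm", "kwargs": {
  "commands": [
    [[-0.02, 0, 0.1, 0, 0, 0], [0, 0.21, 0, 0, 0, 0], [0, 0.21, 0, 0, 0, 0], [0, 0.21, 0, 0, 0, 0], [0, 0.21, 0, 0, 0, 0], [0, 0.21, 0, 0, 0, 0], [0, 0.21, 0, 0, 0, 0], [0, 0.21, 0, 0, 0, 0], [0, 0.21, 0, 0, 0, 0], [0, 0.2, 0, 0, 0, 0.32], [0, 0.2, 0, 0, 0, 0.32]]
  ]
}}

```text
t: 6.0
eef_pos: [0.4844, 0.0439, 0.0513]
tool_rot: [0.0, 0.965, 0.262, 0.0]
contact_force: [-0.3, -0.1, 0.4]
gripper_width: 0.001
gripper_force: 0.2
```

```bash
cat > k.py <<'E'
from plant import env
import numpy as np
from scipy.spatial.transform import Rotation as R
s=env.read_state();q=s["tool_rot"];M=R.from_quat(q[[1,2,3,0]]).as_matrix();p=s["eef_pos"]
y=np.radians(-5.5);Q=np.array([[np.cos(y),-np.sin(y)],[np.sin(y),np.cos(y)]])
r=Q.T@(p[:2]-[.5035,-.0365])+[.13,0];ph=np.arctan2(r[1],r[0])
print("z",p[2],"radius err mm",(np.hypot(*r)-.13)*1e3,"arc past seat1 mm",(np.radians(35.5)-ph)*130,"heading err",np.degrees(np.arctan2(M[1,1],M[0,1])-(ph+y))+90,"F",s["contact_force"],"tool z",M[:,2],"j",s["joint_pos"].round(2))
E
python3 k.py
```

```text
z 0.05133491720046303 radius err mm -0.49481781036625483 arc past seat1 mm -3.6806158955344683 heading err -1.188890702159469 F [-0.34029923 -0.13645933  0.44321102] tool z [ 1.79696840e-04 -1.06091577e-05 -9.99999984e-01] j [ 0.5   0.25 -0.62  0.   -0.69  1.61]
```

Call:
{"fn": "move_arm", "kwargs": {
  "commands": [
    [[0, 0.2, -0.02, 0, 0, 0.3], [0, 0.2, 0, 0, 0, 0.32], [0, 0.2, 0, 0, 0, 0.32], [0, 0.2, 0, 0, 0, 0.32], [0, 0.2, 0, 0, 0, 0.32], [0, 0.2, 0, 0, 0, 0.32], [0, 0.2, 0, 0, 0, 0.32], [0, 0.2, 0, 0, 0, 0.32]]
  ]
}}

```text
t: 6.8
eef_pos: [0.4997, 0.0071, 0.0518]
tool_rot: [0.0, 0.994, 0.113, 0.0]
contact_force: [-0.1, 0.1, -0.4]
gripper_width: 0.003
gripper_force: 0.2
```

```bash
python3 k.py
python3 - <<'E'
from plant import env
import cv2
c=env.camera("wrist");t=env.camera("top")["frame"][190:310,280:420]
cv2.imwrite("pics/w3.png",cv2.hconcat([cv2.resize(c["frame"],(480,300))[...,::-1],cv2.resize(t,(320,300))[...,::-1]]))
E
```

```text
z 0.051835465723403515 radius err mm -0.5657396632005041 arc past seat1 mm 36.511191897587096 heading err -0.922869449256865 F [-0.0949594   0.06285404 -0.40347369] tool z [ 4.31326073e-05 -5.96854635e-05 -9.99999997e-01] j [ 0.41  0.27 -0.6   0.   -0.7   1.39]
```

View pics/w3.png

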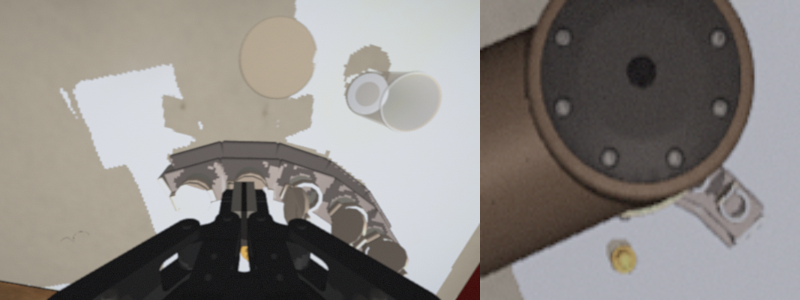

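The wrist view shows lid 1 flat at (190,197), the fingertips over lid 2 at (245,185), and lids 3 to 5 still up. The rack hasn't moved, so I'll carry on.

Call:
{"fn": "move_arm", "kwargs": {
  "commands": [
    [[0, 0.2, 0, 0, 0, 0.32], [0, 0.2, 0, 0, 0, 0.32], [0, 0.2, 0, 0, 0, 0.32], [0, 0.2, 0, 0, 0, 0.32], [0, 0.2, 0, 0, 0, 0.32], [0, 0.2, 0, 0, 0, 0.32], [0, 0.2, 0, 0, 0, 0.32], [0, 0.2, 0, 0, 0, 0.32], [0, 0.2, 0, 0, 0, 0.32], [0, 0.2, 0, 0, 0, 0.32]]
  ]
}}

```text
t: 7.9
eef_pos: [0.5023, -0.0426, 0.0518]
tool_rot: [0.0, 0.997, -0.079, -0.0]
contact_force: [0.7, -0.4, -0.2]
gripper_width: 0.002
gripper_force: 0.1
```

```bash
python3 k.py
```

```text
z 0.0517927466166755 radius err mm -0.45080657660215295 arc past seat1 mm 86.7569894064781 heading err -0.7849530484609204 F [ 0.652573   -0.42203028 -0.19993201] tool z [-1.24574942e-04 -6.60034951e-05 -9.99999990e-01] j [ 0.31  0.28 -0.59  0.   -0.71  1.11]
```

Call:
{"fn": "move_arm", "kwargs": {
  "commands": [
    [[0, 0.2, 0, 0, 0, 0.32], [0, 0.2, 0, 0, 0, 0.32], [0, 0.2, 0, 0, 0, 0.32], [0, 0.2, 0, 0, 0, 0.32], [0, 0.2, 0, 0, 0, 0.32], [0, 0.2, 0, 0, 0, 0.32], [0, 0.2, 0, 0, 0, 0.32], [0, 0.2, 0, 0, 0, 0.32], [0, 0.2, 0, 0, 0, 0.32], [0, 0.2, 0, 0, 0, 0.32], [0, 0.2, 0, 0, 0, 0.32]]
  ]
}}

```text
t: 9.0
eef_pos: [0.4838, -0.0937, 0.0518]
tool_rot: [-0.0, 0.958, -0.286, 0.0]
contact_force: [0.6, 1.7, -0.4]
gripper_width: 0.006
gripper_force: 0.7
```

```bash
python3 k.py
```

```text
z 0.05182034006503927 radius err mm -0.02061507633427384 arc past seat1 mm 141.64294521187674 heading err -0.7964005261186742 F [ 0.64893489  1.74114489 -0.37882757] tool z [ 2.44134944e-04  1.23799409e-04 -9.99999963e-01] j [ 0.21  0.26 -0.61 -0.   -0.7   0.78]
```

Call:
{"fn": "move_arm", "kwargs": {
  "commands": [
    [[0, 0.2, 0, 0, 0, 0.32], [0, 0.2, 0, 0, 0, 0.32], [0, 0.2, 0, 0, 0, 0.32], [0, 0.2, 0, 0, 0, 0.32], [0, 0.2, 0, 0, 0, 0.32], [0, 0.2, 0, 0, 0, 0.32], [0, 0.2, 0, 0, 0, 0.32], [0, 0.2, 0, 0, 0, 0.32], [0, 0.2, 0, 0, 0, 0.32], [0, 0.2, 0, 0, 0, 0.32], [0, 0.2, 0, 0, 0, 0.32]]
  ]
}}

```text
t: 10.1
eef_pos: [0.4455, -0.133, 0.0518]
tool_rot: [0.0, 0.877, -0.48, -0.0]
contact_force: [-0.3, -0.3, 0.4]
gripper_width: 0.001
gripper_force: 0.0
```

Call:
{"fn": "move_arm", "kwargs": {
  "commands": [
    [[0, 0.2, 0, 0, 0, 0], [0, 0.2, 0, 0, 0, 0], [0, 0, -0.5, 0, 0, 0], [0, 0, -0.9, 0, 0, 0], [0, 0, -0.9, 0, 0, 0], [0, 0, -0.9, 0, 0, 0], [0, 0, -0.9, 0, 0, 0], [0, 0, -0.9, 0, 0, 0], [-0.9, 0.3, 0, 0, 0, 0], [-0.9, 0.3, 0, 0, 0, 0], [0, 0, 0, 0, 0, 0], [0, 0, 0, 0, 0, 0]]
  ]
}}

```text
t: 11.3
eef_pos: [0.4005, -0.1083, 0.1772]
tool_rot: [-0.0, 0.878, -0.478, 0.0]
contact_force: [0.1, 0.7, 0.3]
gripper_width: -0.002
gripper_force: 0.0
```

Run:
```python
from plant import env
import cv2
c=env.camera("wrist")["frame"];t=env.camera("scene")["frame"][180:300,240:380]
cv2.imwrite("pics/w4.png",cv2.hconcat([cv2.resize(c,(480,300))[...,::-1],cv2.resize(t,(320,300))[...,::-1]]))
```

```text
(no output)
```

View pics/w4.png

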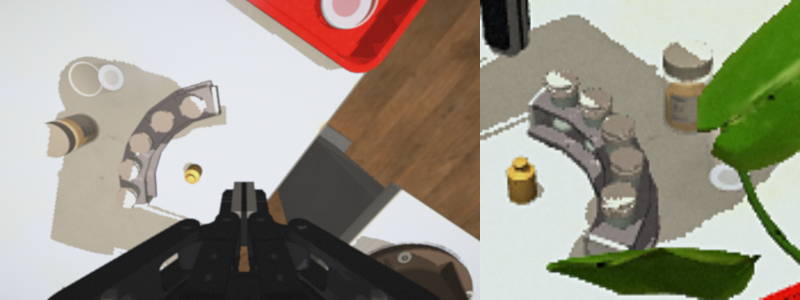

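Both views show all five lids flat, for example lid 5 at (190,105) in the wrist half and lids 1 to 5 from (562,80) to (620,205) in the scene half. The rack, jar, glass and weight are where they were, and the hand is clear.

```bash
python3 -c "
from plant import env
print(env.sign_off())"
```

```text
the job is handed in; nothing more can be done
None
```

I folded all five lids shut in order, 1 to 5, in one low sweep with the fingertips about 3 mm above the closed lids; the last views showed nothing else moved and the hand clear, and I handed the job in at about 11 s (the sign-off gave no verdict).

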